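# Set up the telescoping work lamp

## Task

Set up the work lamp on the bench: first turn its brightness knob so that the pointer nose of its bar stands at the raised index tab on the dial ring. Then squeeze the grip on top of the mast so that its telescope button goes in, pull the mast up past the first stop to the second stop, its full extension, and finish holding it up there with the button still squeezed, because it sinks if let go. Leave the knob at the tab and the other things on the bench alone.

Things in the scene. Friction and masses are not known exactly. Their poses are not given: they have to be found in the camera images.
- lamp_foot: Heavy dark foot of the lamp, fixed on the bench, 100 mm (its x) by 300 mm (y) by 30 mm high. Origin at the middle of its underside, z up. The knob's axis is at (0, -100) mm in this frame, the mast's at (0, +55) mm. The mast's outer tube (collar 19 mm radius) ends 170 mm above the bench and is fixed.
- knob (a joint): Angle of the brightness knob, 0 to 1.8 rad; it grows as the knob turns clockwise seen from above, and stays where it is left (friction about 0.03 N m). It always starts counter-clockwise of the index tab, which is 0.5 to 1.5 rad away, so one clockwise twist brings it there.
- knob_grip (a point): On the knob's axis in its upright bar, 64 mm above the bench: a good TCP point to grip the bar from above. Black bar 11 mm thick (its y), 43 mm long (its x, -19 to +24 mm), 40 to 71 mm above the bench, on a disc of 21 mm radius. x points to the bar's narrower nose (6 mm thick, white line on top), the pointer. Turns with the knob, z up.
- dial_ring: Aluminium ring, 38 mm radius, 3 mm thick, under the knob, fixed on the foot, coaxial with the knob. Its raised index tab (12 by 5 mm, top 37 mm above the bench) lies along its +x, 25 to 38 mm out. Origin on the knob's axis, 30 mm above the bench, z up. The knob is set when its x axis points the same way as this x axis.
- grip: Black squeeze grip on the sliding mast, 30 mm (x) by 36 (y) by 44 high; origin at its middle, 210 mm above the bench when down; axes as the foot's. The button is in its +x face: pinch from above across x, TCP at the origin, one finger on the button, one on the bare -x face. The lamp head hangs on the +y side, 70 mm and more from the axis, its top no higher than the grip's middle.
- button_face (a point): Middle of the outer face of the telescope button, 16 mm wide by 22 mm high, which stands 7 mm proud of the grip's +x face when out and 1 mm proud when fully in; axes parallel to the grip's.
- button (a joint): Travel of the button, 0 (out) to 0.006 m (fully in); spring 3.5 N at the start to 7.7 N fully in. While it is in by less than about 4 mm the latch blocks the mast from rising past the stop above it: from down, or past the first stop.
- mast (a joint): Extension of the mast, 0 (down) to 0.120 m (second stop, end of travel). It slides straight up. First stop at 0.060 m: with the button in it is felt only as a light click of a few newtons, with the button out it blocks. The sliding part weighs 0.33 to 0.6 kg and sinks when let go (from the second stop by about 43 mm, where the latch catches it).
- glue_bottle: White bottle, 60 mm across, 155 mm high, loose on the bench; origin at the middle of its underside. Not part of the job.
- paint_can: Steel can, 84 mm across, 105 mm high, loose on the bench; origin at the middle of its underside. Not part of the job.
- tape_roll: Brown tape roll lying flat, 96 mm across, 25 mm high, loose; origin at the middle of its underside. Not part of the job.
- screwdriver: Screwdriver lying on the far part of the bench, loose. Not part of the job.

How it is judged:
By the outcome, as a careful person would: the job done as asked, in the order asked, and still so for the second after the job is handed in, while the arm keeps its last pose, push and grip.
It also fails if it takes over 51 s, if anything falls off the work surface, if the arm or the gripper's body presses on something with over 40 N, if the wrist force passes 120 N, or if a joint passes its speed limit or range.

## Robot

A 6-joint arm with a two-finger parallel gripper is mounted at the origin on the work surface. World frame = base frame: x ahead of the robot, y to its left, z up, the work surface at z = 0. Lengths are in m, angles in rad, forces in N, time in s.
With the tool pointing down it reaches from about 0.4 to 0.925 m from the base axis. Payload 12.5 kg.
Tool frame: the origin (TCP) lies between the finger pads, 19 mm behind the fingertips; this is the grasp point; z points along the fingers, y is the line along which they close (so a half turn about z gives the same grasp; the last joint's range is limited). The gripper opens to 95 mm and grips with 3 to 60 N. Pads are 20 mm wide; open, the fingers measure 119 mm over their backs; the gripper's body (75 mm by 180 mm) begins 59 mm behind the grasp point.
Start: joints at [-0.106, 0.491, 1.559, -0, 1.092, -0.106], TCP at [0.625, 0, 0.233] pointing down, gripper open.
Joint ranges: [-3.1, 3.1], [-0.84, 2.19], [0.05, 2.79], [-1.13, 4.28], [0.06, 2.93], [-2.69, 2.69]. Speed limits (rad/s): [2.22, 2.22, 2.79, 3.14, 3.14, 3.14].

## Interface

Orientations are given as [roll, pitch, yaw] about the fixed x, y, z axes, in that order (R = Rz(yaw) Ry(pitch) Rx(roll)).
In Python, from bench import manip, eoat, solver, vision, nets gives the robot as it stands. Calls block until the motion is done:
- manip.reach(position, orientation): joint-space move of the TCP to a pose.
- manip.move_linear(position, frame=None, v=0.15): straight line of the TCP; frame=None keeps the orientation; v is the mean speed in m/s.
- manip.set_joints(angles): joint-space move.
- eoat.release() and eoat.grasp(grip_force=None): open the fingers fully, or close them until they stop; grip_force is the grip in N (None keeps the last).
- manip.sleep(seconds).
- solver.solve_ik(position, orientation): joint angles nearest the present ones, or None.
- vision.read_camera(name): name is "scene" or "side" or "wrist"; returns a dict with "image" (420x560x3 uint8, blue, green, red), "depth" (420x560 float32, m along the optical axis (not along the pixel's ray), 0 where there is no reading), "camera_matrix" (3x3 intrinsics, pixels), "world_from_camera" (4x4, takes a point from camera to world coordinates). Camera axes: x right, y down, z forward; pixel columns grow to the right and rows downward; lengths in m; the calibration is good to about 2 mm. The wrist camera is an equidistant fisheye: a pixel r from the principal point sees the ray r / f radians off the axis. A picture is of the moment at which its call begins.
A pose or a line that the arm cannot do raises manip.IKError and nothing moves.
- manip.job_done(): hands the job in; it is judged then, once.
Trained networks look in the newest picture that a camera, given by its name, has taken for a name from the list of things; names that differ only in an ending like _2 or _b are one class to them, and where a whole thing is asked for, a point or a joint stands for the part that bears it (a point fixed in the world has none). Each returns a list of dicts, best first, with "confidence" (0 to 1); they miss things now and then, are a little off and sometimes report something else, mostly with a low value. They report only what shows in the picture. A call takes as long as a camera call.
- nets.outline_of(camera, name): "mask" (420x560 bool, what is visible of it) and "bbox" ([left, top, width, height] in pixels, round what is visible of it).
- nets.place_of(camera, name): "location" ([column, row] in pixels: a listed point, or the origin of a listed thing).
Readings, each from a call of its own:
- manip.current_clock(): time.
- manip.current_qpos(): joint angles.
- manip.current_joint_vel(): joint speeds.
- manip.current_joint_torque(): joint torques, N m.
- manip.current_eef_pos(): TCP position.
- manip.current_ee_rot(): TCP orientation.
- manip.current_ft_force(): force on the tool from outside, world axes, zero at the start.
- manip.current_wrist_torque(): the same for the moment, N m.
- manip.current_width(): opening from 0.0 (shut) to 1.0 (fully open).
- manip.current_grip_force(): force on a finger pad.
Only numpy, scipy, OpenCV 4.12 (cv2) and the standard library are available. Lean on these libraries where they do the work, as an engineer would, in place of code of your own. Each camera call takes 0.05 s, during which the arm holds its last target. There are 200 camera calls.

## Working session

There is one attempt and no reset: what is moved stays moved. The work goes in short steps, each a Python script; the robot and the scene stay as the last script left them, time stands still between calls to the robot, and variables do not carry over. Pictures are saved under pics/ and viewed, at most 10 in all, crops included, and the job is handed in when it is done.

```bash
mkdir -p pics; ls; cat > h.py <<'E'
import numpy as np, cv2
from bench import manip, eoat, solver, vision, nets
def ray(c,uv):
    K=c["camera_matrix"];T=np.array(c["world_from_camera"])
    x=(uv[0]-K[0][2])/K[0][0];y=(uv[1]-K[1][2])/K[1][1]
    if c.get("fish"):
        r=np.hypot(x,y);d=np.array([np.sin(r)*x/max(r,1e-9),np.sin(r)*y/max(r,1e-9),np.cos(r)])
    else: d=np.array([x,y,1.])
    d=T[:3,:3]@d
    return T[:3,3],d/np.linalg.norm(d)
def cam(n):
    c=dict(vision.read_camera(n));c["fish"]=n=="wrist";return c
def atz(c,uv,z):
    o,d=ray(c,uv);return o+d*(z-o[2])/d[2]
def tri(rs):
    A=np.zeros((3,3));b=np.zeros(3)
    for o,d in rs:
        P=np.eye(3)-np.outer(d,d);A+=P;b+=P@o
    p=np.linalg.solve(A,b)
    return p,[float(np.linalg.norm((np.eye(3)-np.outer(d,d))@(p-o))) for o,d in rs]
E
cat > a.py <<'E'
from h import *
np.set_printoptions(precision=4,suppress=True)
C={}
for n in("scene","side","wrist"):
    C[n]=cam(n);cv2.imwrite(f"pics/{n}0.png",C[n]["image"])
for t in("lamp_foot","knob_grip","dial_ring","grip","button_face","glue_bottle","paint_can","tape_roll"):
    rs=[]
    for n in C:
        r=nets.place_of(n,t)
        if r:
            print(t,n,[(np.round(q["location"],1).tolist(),round(q["confidence"],2)) for q in r[:2]])
            if r[0]["confidence"]>.4: rs.append(ray(C[n],r[0]["location"]))
    if len(rs)>1: print("   ",*tri(rs))
for n in C: print(n,np.array(C[n]["world_from_camera"])[:3,3])
print(manip.current_clock())
E
python3 a.py; python3 -c "
import cv2,numpy as np
a=[cv2.imread(f'pics/{n}0.png') for n in('scene','side')]
"
```

```text
bench.py
pics
lamp_foot scene [([410.6, 208.0], 0.61)]
lamp_foot side [([256.5, 229.0], 0.94)]
lamp_foot wrist [([226.1, 101.8], 0.61)]
    [0.5407 0.1881 0.06  ] [0.21139396184552825, 0.11673648912027615, 0.10048649141939586]
knob_grip scene [([281.0, 231.4], 0.68)]
knob_grip side [([282.5, 216.3], 0.48)]
knob_grip wrist [([263.2, 182.1], 0.57)]
    [0.6065 0.0109 0.0686] [0.007099615382714174, 0.007389805015762716, 0.0053083483120771454]
dial_ring scene [([282.9, 239.2], 0.54)]
dial_ring side [([285.8, 222.4], 0.74)]
    [0.6145 0.0126 0.0375] [0.0013817457516123572, 0.0013817457516125146]
grip scene [([334.2, 197.3], 0.77), ([282.4, 231.8], 0.31)]
button_face scene [([336.2, 200.1], 0.44)]
button_face side [([255.4, 229.8], 0.56)]
    [0.4941 0.1051 0.0609] [0.061035961636416995, 0.06103596163641697]
glue_bottle scene [([194.4, 169.8], 0.55)]
glue_bottle side [([335.4, 351.5], 0.61)]
glue_bottle wrist [([222.8, 102.9], 0.25)]
    [ 0.3796 -0.361  -0.0002] [0.0008837141541852681, 0.0008837141541853471]
paint_can side [([154.2, 213.2], 0.95)]
tape_roll scene [([324.4, 293.6], 0.68)]
tape_roll side [([278.0, 196.2], 0.98)]
    [ 0.7461  0.1688 -0.0141] [0.002075274711079159, 0.0020752747110792504]
scene [1.2702 0.1532 1.2599]
side [-0.1428 -0.6701  0.9074]
wrist [0.626  0.0692 0.3842]
1.35
```

View pics/scene0.png

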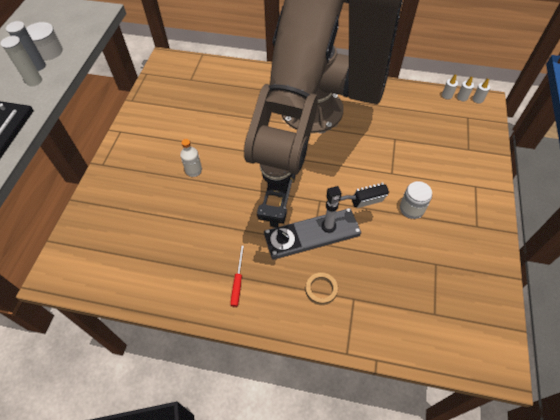

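View pics/wrist0.png

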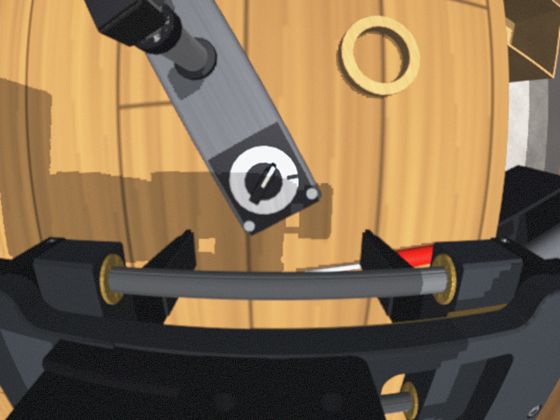

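The scene picture shows the foot at about (313,233), the knob at (282,237), the grip at (334,195) with the lamp head at (372,193), the tape at (322,288) and the can at (416,200). In the wrist picture the knob is at (264,181), with the pointer nose up-right and the tab at about (293,178). Next I take closer wrist views from two places.

```bash
cat > b.py <<'E'
from h import *
import pickle
np.set_printoptions(precision=4,suppress=True)
print(manip.current_ee_rot())
V=[]
for i,p in enumerate([(0.625,-0.06,0.20),(0.56,-0.03,0.34),(0.60,0.03,0.40)]):
    manip.move_linear(list(p),v=0.2)
    c=cam("wrist");c["nets"]={t:nets.place_of("wrist",t)[:2] for t in("knob_grip","dial_ring","grip","button_face","lamp_foot")}
    V.append(c);cv2.imwrite(f"pics/w{i+1}.png",c["image"])
pickle.dump(V,open("V.pkl","wb"))
for t in V[0]["nets"]:
    rs=[]
    for c in V:
        q=c["nets"][t]
        if q: print(t,[(np.round(k["location"],1).tolist(),round(k["confidence"],2)) for k in q]); rs.append(ray(c,q[0]["location"]))
    if len(rs)>1: print("  ",*tri(rs))
print(manip.current_clock(), V[0]["camera_matrix"])
a=[cv2.resize(V[0]["image"][60:360,130:430],(400,400),interpolation=3),cv2.resize(V[1]["image"][0:300,130:430],(400,400),interpolation=3)]
cv2.imwrite("pics/ab.png",np.hstack(a))
E
python3 b.py
```

```text
[3.1416 0.     1.5708]
knob_grip [([260.1, 124.6], 0.95)]
knob_grip [([316.7, 147.2], 0.76)]
knob_grip [([286.3, 182.8], 0.62)]
   [0.6122 0.0098 0.0622] [0.0015127217614470956, 0.00016308409625859232, 0.0015317552311337112]
dial_ring [([216.6, 46.1], 0.54)]
dial_ring [([311.5, 146.1], 0.84)]
dial_ring [([285.7, 180.4], 0.67)]
   [0.6    0.0349 0.2219] [0.007051999821408789, 0.01742633076465133, 0.011246323289697779]
grip [([247.2, 7.9], 0.79)]
grip [([216.3, 82.4], 0.78), ([231.3, 75.1], 0.55)]
   [0.535  0.1455 0.2068] [0.0009155643997300623, 0.0009155643997303275]
button_face [([232.0, 75.2], 0.57)]
lamp_foot [([219.7, 47.4], 0.72)]
lamp_foot [([278.4, 88.2], 0.84)]
lamp_foot [([214.8, 80.8], 0.28)]
   [0.5505 0.1085 0.0838] [0.04162822896325048, 0.026138849472607924, 0.06692110629016468]
4.2917 [[325.1923   0.     277.5556]
 [  0.     325.1923 205.2498]
 [  0.       0.       1.    ]]
```

View pics/ab.png

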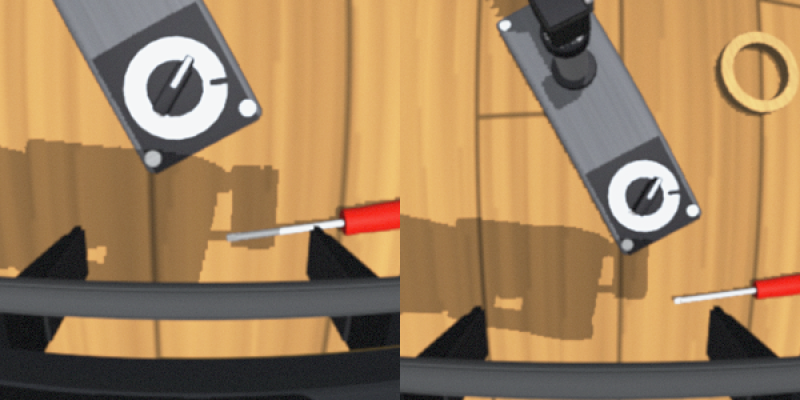

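View pics/w3.png

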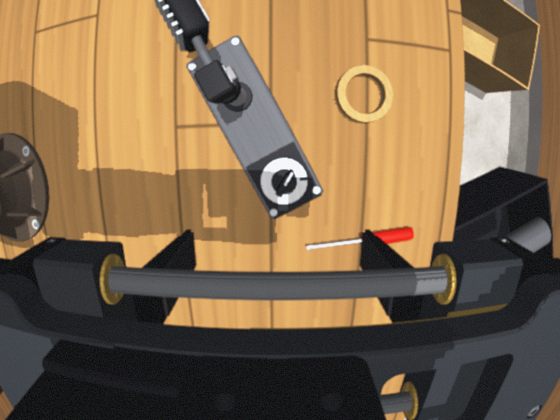

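The left crop (view 1) shows the ring centre at about (176,88), the white pointer line ending at (189,57) and the tab at (219,80). So the knob needs roughly 0.9 rad clockwise. Views 2 and 3 show the grip about 155 mm from the knob along the foot, with the foot yawed about 30° and the lamp head beyond the grip. Next I rectify the views for exact angles.

```bash
cat > r.py <<'E'
from h import *
import pickle
def proj(c,P):
    T=np.linalg.inv(np.array(c["world_from_camera"]));K=c["camera_matrix"]
    q=P@T[:3,:3].T+T[:3,3];r=np.hypot(q[...,0],q[...,1]);th=np.arctan2(r,q[...,2]);s=th/np.maximum(r,1e-9)
    return np.stack([K[0][0]*s*q[...,0]+K[0][2],K[1][1]*s*q[...,1]+K[1][2]],-1).astype(np.float32)
def rect(c,cx,cy,z,h,res):
    n=int(2*h/res);X,Y=np.meshgrid(cx-h+np.arange(n)*res,cy+h-np.arange(n)*res)
    m=proj(c,np.stack([X,Y,np.full_like(X,z)],-1));return cv2.remap(c["image"],m[...,0],m[...,1],cv2.INTER_LINEAR)
def ringc(c,k=(0.612,0.010),res=.00025):
    for _ in range(3):
        g=cv2.cvtColor(rect(c,*k,.033,.05,res),cv2.COLOR_BGR2HSV);m=((g[...,2]>170)&(g[...,1]<40)).astype(np.uint8)
        _,lab,st,_=cv2.connectedComponentsWithStats(m);i=1+np.argmax(st[1:,4]);p=cv2.findContours((lab==i).astype(np.uint8),0,1)[0]
        p=max(p,key=cv2.contourArea);(u,v),r=cv2.minEnclosingCircle(p);e=cv2.fitEllipse(p)
        k=(k[0]-.05+e[0][0]*res,k[1]+.05-e[0][1]*res)
    return k,r*res,np.array(e[1])*res/2
def angles(c,k,res=.00025):
    out=[]
    n=np.arange(-180,180,.5)*np.pi/180
    for z,r0,r1 in((.037,.027,.036),(.071,.010,.022)):
        g=cv2.cvtColor(rect(c,*k,z,.05,res),cv2.COLOR_BGR2GRAY)
        R=np.arange(r0,r1,.0005);A,RR=np.meshgrid(n,R)
        v=cv2.remap(g,((.05+RR*np.cos(A))/res).astype(np.float32),((.05-RR*np.sin(A))/res).astype(np.float32),1).mean(0)
        out.append(v)
    return n,out
if __name__=="__main__":
    V=pickle.load(open("V.pkl","rb"))
    for c in V:
        k,r,e=ringc(c);n,(t,p)=angles(c,k)
        w=np.clip(np.median(t)-20-t,0,None);
        i=np.argmin(t);s=np.abs(n-n[i])<.3;ta=np.sum(n[s]*w[s])/w[s].sum()
        s=(n>ta)&(n<ta+1.8);j=np.argmax(np.where(s,p,0));s=np.abs(n-n[j])<.25;w=np.clip(p-p[j]*.6,0,None);pa=np.sum(n[s]*w[s])/w[s].sum()
        print("ring",np.round(k,4),round(r,4),e.round(4),"tab",ta.round(3),t[i].round(),"ptr",pa.round(3),p[j].round(),"diff",(pa-ta).round(3))
    c=V[0];k=ringc(c)[0]
    a=np.hstack([cv2.resize(rect(c,*k,z,.05,.00025),(400,400)) for z in(.037,.071)])
    b=np.hstack([cv2.resize(rect(V[i],.55,.12,.232,.08,.0004),(400,400)) for i in(1,2)])
    cv2.imwrite("pics/rect.png",np.vstack([a,b])[:, :][:800]); cv2.imwrite("pics/ra.png",cv2.resize(np.vstack([a,b]),(600,600)))
E
python3 r.py
```

```text
ring [0.6092 0.0082] 0.0383 [0.037  0.0383] tab 0.149 73.0 ptr 1.011 248.0 diff 0.862
ring [0.6092 0.0082] 0.0385 [0.0371 0.0385] tab 0.153 77.0 ptr 0.979 243.0 diff 0.826
ring [0.6093 0.0089] 0.0387 [0.0358 0.0383] tab 0.124 62.0 ptr 0.977 244.0 diff 0.853
```

View pics/ra.png

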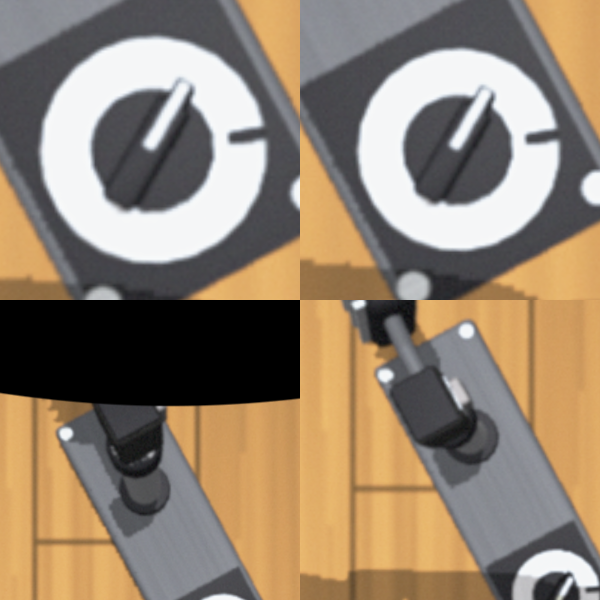

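```bash
cat > k.py <<'E'
from r import *
np.set_printoptions(precision=3,suppress=True)
V=pickle.load(open("V.pkl","rb"))
for c in V:
    k=(.6100,.0085);g=cv2.cvtColor(rect(c,*k,.071,.018,.0001),cv2.COLOR_BGR2GRAY)
    _,lab,st,_=cv2.connectedComponentsWithStats((g>150).astype(np.uint8))
    y,x=np.nonzero(np.hypot(*(np.indices(g.shape)-180))<165) if 0 else np.nonzero(g>150)
    # component nearest centre
    i=min((i for i in range(1,len(st)) if st[i,4]>300),key=lambda i:np.hypot(*(np.argwhere(lab==i).mean(0)-180)))
    P=np.argwhere(lab==i)[:,::-1].astype(np.float32);(cx,cy),(w,h),a=cv2.minAreaRect(P)
    d=np.linalg.eigh(np.cov(P.T))[1][:,1];print("line",np.arctan2(-d[1],d[0])%np.pi,P.mean(0)*.1-18,w/10,h/10)
th=1.06
P=[.6100,.0085]
manip.reach(P+[.16],[np.pi,0,th])
print(manip.current_qpos(),manip.current_eef_pos())
manip.move_linear(P+[.064],v=.1)
print("ft",manip.current_ft_force())
eoat.grasp(15)
print("grasp",manip.current_width()*95,manip.current_grip_force(),manip.current_ft_force(),manip.current_wrist_torque(),manip.current_clock())
E
python3 k.py
```

```text
line 0.9694543947624599 [-7.783 -4.564] 35.8 30.8
line 1.1278062388243502 [8.196 1.98 ] 35.799993896484374 35.799993896484374
line 1.0249769234629418 [ 6.09  -9.954] 5.030015563964843 21.556040954589843
[-0.094  0.548  1.673  0.     0.918  0.415] [0.611 0.008 0.161]
ft [ 0.651  0.019 -0.207]
grasp 10.723071492405186 14.997002631425858 [-2.717  2.623  2.705] [ 0.255  0.65  -0.027] 7.625
```

```bash
cat > t.py <<'E'
from r import *
np.set_printoptions(precision=3,suppress=True)
P=list(manip.current_eef_pos());print(P)
for y in(.8,.5,.15):
    manip.reach([.6100,.0085,.064],[np.pi,0,y])
    print(manip.current_ee_rot(),manip.current_ft_force(),manip.current_wrist_torque(),manip.current_width()*95)
eoat.release()
manip.move_linear([.6100,.0085,.16],v=.15)
manip.reach([0.62,-0.06,0.22],[np.pi,0,np.pi/2])
c=cam("wrist");k,r,e=ringc(c);print(k,r,e,manip.current_clock())
pickle.dump(c,open("c2.pkl","wb"))
n,(t,p)=angles(c,k);m=np.abs(n)<1
print("tab",n[m][np.argmin(t[m])],"ptr",n[m][np.argmax(p[m])])
cv2.imwrite("pics/k2.png",np.hstack([cv2.resize(rect(c,*k,z,.045,.00025),(400,400)) for z in(.037,.071)]))
E
python3 t.py
```

```text
[np.float64(0.6095789682551752), np.float64(0.008656286791610616), np.float64(0.06401268878513561)]
[-3.141  0.     0.804] [-2.986  1.499  1.921] [ 0.153  0.671 -0.03 ] 11.011431946358606
[3.142 0.    0.506] [-3.635 -1.717  2.497] [-0.226  0.666 -0.059] 10.925915531257113
[3.141 0.    0.158] [-3.429 -4.869  2.064] [-0.899  0.685 -0.003] 11.02869811897702
(0.6090544967651366, 0.008138950347900395) 0.038366390228271485 [0.037 0.038] 12.4083
tab 0.14835298641951802 ptr 0.15707963267948966
```

View pics/k2.png

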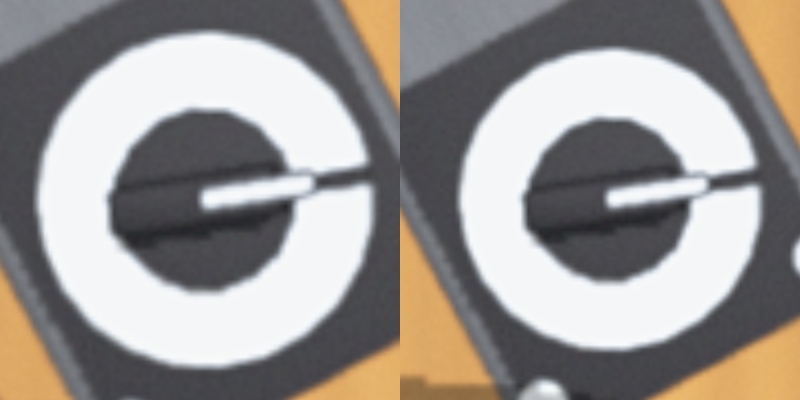

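The knob now stands at the tab: in the rectified crops the nose line at (205–315,190) points straight at the tab at (340,178). The angles are 0.157 for the pointer and 0.148 for the tab. Next is the foot yaw and the grip.

```bash
cat > g.py <<'E'
from r import *
np.set_printoptions(precision=4,suppress=True)
V=pickle.load(open("V.pkl","rb"));V=V[1:]
for p,y in(((.56,.04,.36),np.pi/2),((.53,.10,.34),2.07)):
    manip.reach(list(p),[np.pi,0,y]);c=cam("wrist")
    c["nets"]={t:nets.place_of("wrist",t)[:2] for t in("grip","button_face")}
    m=nets.outline_of("wrist","lamp_foot");c["mask"]=m[0]["mask"] if m else None
    V.append(c)
pickle.dump(V,open("V3.pkl","wb"))
for t in("grip","button_face"):
    rs=[]
    for c in V:
        q=c["nets"][t]; print(t,[(np.round(k["location"],1).tolist(),round(k["confidence"],2)) for k in q])
        if q and q[0]["location"][1]>20: rs.append(ray(c,q[0]["location"]))
    if len(rs)>1: print(*tri(rs))
# foot edges: Hough lines at z=.03
for c in V:
    g=cv2.GaussianBlur(cv2.cvtColor(rect(c,.575,.07,.03,.17,.0005),cv2.COLOR_BGR2HSV)[...,1],(5,5),0)
    L=cv2.HoughLinesP(cv2.Canny(g,60,150),1,np.pi/720,60,minLineLength=150,maxLineGap=25)
    if L is not None: print("foot",[(round(float(np.degrees(np.arctan2(y0-y1,x1-x0))%180),1),int(np.hypot(x1-x0,y1-y0)), round(float(((.575-.17+x0*.0005)-.6095)*np.cos(.52)+((.07+.17-y0*.0005)-.0083)*np.sin(.52)),3)) for x0,y0,x1,y1 in L[:,0]][:8])
for i in (2,3): cv2.imwrite(f"pics/g{i}.png",V[i]["image"])
cv2.imwrite("pics/g.png",np.hstack([cv2.resize(V[i]["image"][0:300,100:400],(400,400)) for i in(2,3)]))
print(manip.current_clock())
E
python3 g.py
```

```text
grip [([247.2, 7.9], 0.79)]
grip [([216.3, 82.4], 0.78), ([231.3, 75.1], 0.55)]
grip [([250.5, 85.1], 0.95), ([281.5, 135.2], 0.41)]
grip [([309.0, 162.5], 0.78)]
[0.5371 0.1449 0.2138] [0.0006351274634976988, 0.0005627947050253215, 0.0005294218968740805]
button_face []
button_face [([232.0, 75.2], 0.57)]
button_face [([269.7, 78.9], 0.59)]
button_face [([297.4, 249.5], 0.44)]
[0.5549 0.1255 0.3373] [0.0173034717802192, 0.007939557166426317, 0.022996943315336377]
foot [(118.2, 564, -0.043), (118.4, 491, 0.054), (4.7, 159, 0.107), (118.6, 217, 0.05), (118.1, 275, -0.046)]
foot [(118.3, 574, -0.041), (118.2, 560, 0.055), (118.3, 373, 0.053), (28.2, 171, -0.044), (118.3, 346, -0.042)]
foot [(118.3, 538, 0.055), (118.3, 513, -0.042), (118.3, 488, -0.043), (118.3, 172, 0.055), (118.2, 230, 0.053)]
foot [(118.3, 555, -0.042), (118.3, 302, 0.052), (28.6, 258, -0.067), (28.9, 200, -0.154), (118.3, 447, -0.044), (118.6, 177, 0.055), (28.5, 207, -0.156), (28.7, 176, -0.064)]
14.025
```

View pics/g.png

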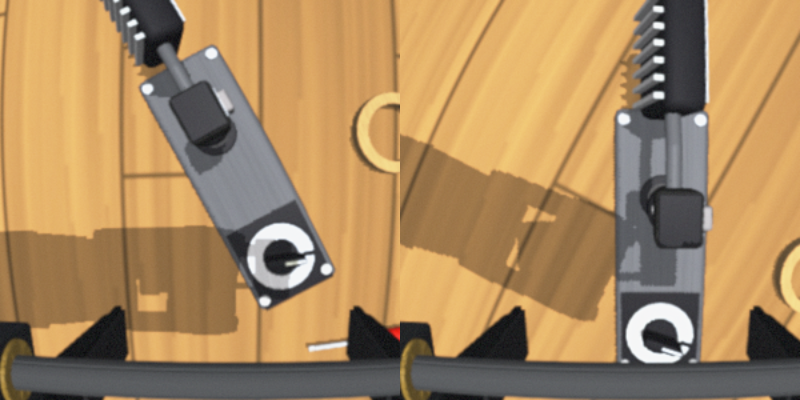

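The views show the grip block at (200,112) left and (678,220) right, with the button on its +x side and the head along +y. The foot yaw is 28.3°. The grip measures (0.537, 0.145, 0.214), which matches knob + 155 mm. Now I pinch it.

```bash
cat > p.py <<'E'
from h import *
np.set_printoptions(precision=4,suppress=True)
y=.494;ex=np.array([np.cos(y),np.sin(y)])
G=np.array([.5368,.1449])+.0005*ex
o=[np.pi,0,y+np.pi/2]
manip.reach(list(G)+[.31],o)
manip.move_linear(list(G)+[.211],v=.1)
f=manip.current_ft_force();print("ft",f)
eoat.grasp(35);manip.sleep(.3)
f=manip.current_ft_force();print(manip.current_width()*95,manip.current_grip_force(),f,"along x",f[:2]@ex,manip.current_eef_pos(),manip.current_clock())
E
python3 p.py
```

```text
ft [-0.2448  0.5476  0.3496]
30.515557175901908 35.001002848148346 [-8.3745 -6.8685  4.8822] along x -10.629928785086316 [0.5359 0.1444 0.2109] 16.825
```

```bash
cat > l.py <<'E'
from h import *
np.set_printoptions(precision=4,suppress=True)
p=np.array(manip.current_eef_pos());z0=p[2]
def st(s):
    print(s,np.array(manip.current_eef_pos())-[0,0,z0],manip.current_ft_force(),round(manip.current_width()*95,2),manip.current_grip_force())
manip.move_linear([p[0],p[1],z0],v=.05);st("relax")
for d in(.03,.055,.068,.09,.114,.117):
    manip.move_linear([p[0],p[1],z0+d],v=.06);st(d)
    if manip.current_ft_force()[2]<-35: break
print(manip.current_clock())
E
python3 l.py
```

```text
relax [0.5358 0.1444 0.0001] [-0.4696 -0.744   1.5559] 30.55 35.00018835067749
0.03 [0.5358 0.1444 0.0301] [-0.4399 -2.1201 -3.6441] 30.67 35.00016152858734
0.055 [0.5358 0.1444 0.0553] [-0.2013 -2.5827 -4.1761] 30.38 34.999850392341614
0.068 [0.5358 0.1444 0.0685] [-1.2602 -2.2735 -4.3813] 31.02 34.99989330768585
0.09 [0.5358 0.1444 0.0906] [-1.1922 -3.8365 -3.351 ] 30.99 35.00023305416107
0.114 [0.5358 0.1444 0.115 ] [-1.4682 -5.1117 -2.8421] 30.69 35.00016510486603
0.117 [0.5358 0.1444 0.1175] [-1.9757 -4.4372 -2.9218] 30.73 34.999920129776
19.975
```

```bash
cat > s.py <<'E'
from h import *
np.set_printoptions(precision=4,suppress=True)
p=np.array(manip.current_eef_pos());z0=.2109
for d in np.arange(.1185,.128,.001):
    manip.move_linear([p[0],p[1],z0+d],v=.02);f=manip.current_ft_force()
    print(round(d,4),manip.current_eef_pos()[2]-z0,f,round(manip.current_width()*95,2))
    if f[2]<-11: break
manip.sleep(.5);print(manip.current_ft_force(),manip.current_eef_pos(),manip.current_clock())
for n in("scene","side"):
    c=cam(n);cv2.imwrite(f"pics/{n}_end.png",c["image"])
    r=nets.place_of(n,"grip");print(n,[(q["location"],q["confidence"]) for q in r[:1]])
a=cv2.resize(cv2.imread("pics/scene_end.png")[110:310,180:440],(520,400));cv2.imwrite("pics/end.png",a)
E
python3 s.py
```

```text
0.1185 0.11876494079829067 [-2.3525 -3.7152 -3.6922] 30.72
0.1195 0.11959348741459461 [-2.6819 -3.1975 -3.9891] 30.36
0.1205 0.12013021909910701 [-0.5098 -3.9666 -8.9288] 30.69
0.1215 0.12020552637041301 [  2.5274  -3.4502 -24.9847] 30.56
[  2.7058  -2.5862 -26.6157] [0.5358 0.1444 0.3311] 21.475
scene [([335.1, 171.3], 0.55)]
side [([233.3, 132.9], 0.7)]
```

View pics/end.png

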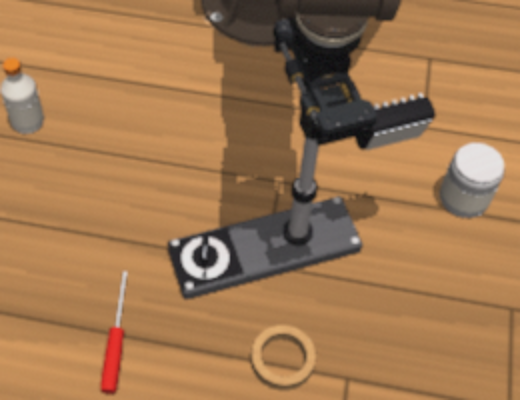

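The picture shows the mast fully out with the grip held at about (340,120), the knob pointer at the tab at (205,250), and the other things undisturbed. I ease the push slightly and hand in.

```bash
python3 - <<'E'
from h import *
p=manip.current_eef_pos()
manip.move_linear([p[0],p[1],.2109+.1206],v=.02);manip.sleep(.3)
print(manip.current_eef_pos(),manip.current_ft_force(),manip.current_width()*95,manip.current_clock())
print(manip.job_done())
E
```

```text
[0.53577229 0.14437112 0.33112485] [  5.01927472  -2.12101838 -24.80115673] 30.40319521485967 22.225
the job is handed in; nothing more can be done
None
```

I set the knob pointer to the index tab (about 0.01 rad off in the check picture), then pulled the mast to its second stop at 120 mm; the arm is holding it there with the button squeezed in, and I handed the job in at 22 s.

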